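# Pin a microtome's blade-holder foot back into line and clamp it

## Task

The blade-holder foot has been put back on the microtome a little out of line. Take the taper pin with the red head out of its stand, feel it gently down through the hole in the foot, the hole in the deck and the hole in the floating clamp plate underneath, and drive it fully home, collar flat on the foot, so that its taper pulls all three into line; if the tip lands on the clamp plate, do not force it but feel about for the hole. Then, with the pin left in place, press the clamp lever down to its stop, and leave everything else standing where it is.

Things in the scene. Friction and masses are not known exactly. Their poses are not given: they have to be found in the camera images.
- microtome: Rotary microtome, fixed. Origin on the bench (z 0) exactly under the deck hole's axis; z up, +y to the operator's end, +x to the clamp-lever side. Black hollow base: x -110 to 110, y -445 to 95, deck top 54 mm above the bench, deck 14 thick. Two steel guide rails at x -86 and 86, tops 65 high, flank the foot
- housing_front (a point): Middle of the front face of the cream housing, 150 mm above the bench, axes as the microtome's. Housing 240 wide (x), 265 deep (towards -y), up to 282 high. Black specimen head stands 55 mm out of the face (towards +y), 125 to 230 high. Handwheel on the -x side, crank grip out to x -200 mm, 130 mm behind the face
- deck_hole (a point): Centre of the fixed round hole through the deck (20 diameter), at the deck's top face, 54 mm above the bench, covered by the foot. Axes as the microtome's. All is in line when the foot's hole is over it and the clamp plate's hole under it
- plate_level (a point): Fixed point on the deck hole's axis at the height of the clamp plate's top face, 39 mm above the bench. Clamp plate: brass, floating level in a cage under the deck, 10 thick, with a sharp-edged hole 10 diameter. It slides any way (3 N or less moves it). Its hole starts 5 to 5.9 mm off this point, in any direction; that is not measured: find it by feel with the pin's tip
- foot_hole (a point): Centre of the hole in the foot (20 diameter), at its top face, 66 mm above the bench. Foot: aluminium plate 12 thick, 150 (x) by 104 (y), between the rails; slides only along the microtome's y (2.5 N moves it), starts up to 3.5 mm off the deck hole. Its dark cheeks and blade bar stand on the -y side, over 35 mm from the hole, up to 120 mm above the bench
- pin_grip (a point): Centre of the taper pin's red head (20 diameter, 40 tall); z up along the pin. Collar 28 diameter, 6 thick, its underside 26 mm below this point. Below it 58 mm of pin: 12 of 19 diameter, taper 15 long from 19 to 8, pilot 31 long of 8 with the last 2 narrowing to a flat tip of 7. Starts upright in the stand; fully home, this point is 92 mm above the bench
- taper_pin: The same taper pin, 104 long, about 0.12 kg; origin at the centre of its tip face, 84 mm below the centre of the red head
- clamp_lever (a joint): Lever's turn about its level cross shaft, rad: 0 raised (55 degrees above level, pointing to the microtome's +y), 0.78 down at its stop (10 degrees above level). Starts at 0 to 0.15. About 3 N on the knob moves it; it stays where left. Shaft axis along the microtome's x, at its y = 40 mm, 30 mm above the bench. Pressing the knob down from above turns it
- lever_knob (a point): Centre of the black ball knob (22 diameter) of the clamp lever, 75 mm from the shaft's axis, at the microtome's x = 139 mm (29 mm out from the side of its base); it swings in an upright plane along the microtome's y
- pin_stand: Fixed grey block 130 (x) by 56 (y) by 30 high, origin at the centre of its underside. Two holes, 10 diameter, 22 deep, at x = -34 and 34 mm on its centre line, hold the taper pin and the hex driver, either in either hole, tips 8 mm above the bench
- hex_driver: Yellow-handled hex driver upright in the other hole of the stand, 104 long, handle 22 diameter, origin at its tip; leave it alone
- reagent_bottle: Closed amber bottle, 68 diameter, 150 tall, origin at its underside; leave it alone
- blade_box: Blue blade box 75 by 45 by 22, origin at its underside; leave it alone
Mind the look-alikes: they are no part of the job. Leave any blue or turquoise look-alike of the taper_pin alone.

How it is judged:
By the outcome, as a careful person would: the job done as asked, in the order asked, and still so for the second after the job is handed in, with the robot touching nothing.
It also fails if it takes over 64 s, if anything falls off the work surface, if the arm or the gripper's body presses on something with over 40 N, if the wrist force passes 120 N, or if a joint passes its speed limit or range.

## Robot

A 7-joint arm with a two-finger parallel gripper is mounted at the origin on the work surface. World frame = base frame: x ahead of the robot, y to its left, z up, the work surface at z = 0. Lengths are in m, angles in rad, forces in N, time in s.
With the tool pointing down it reaches from about 0.4 to 0.85 m from the base axis. Payload 10.4 kg.
Tool frame: the origin (TCP) lies at the very end of the fingers, on their centre line; the grasp point (between the pads) lies 19 mm behind it (manip.grip_depth is the distance from the TCP to the grasp point, in m); z points along the fingers, x is the direction in which the jaws open and shut, and the axes are right-handed (so a half turn about z gives the same grasp; the last joint's range is limited). The gripper opens to 85 mm and grips with 20 to 120 N. Pads are 22 mm wide; open, the fingers measure 114 mm over their backs; the gripper's body (76 mm by 85 mm) begins 54 mm behind the grasp point. The pads swing forward as they close: fully open they stand 13 mm farther back than shut.
Start: joints at [-1.264, 0.332, -0.065, 1.46, 0.022, 1.35, -0.088], TCP at [0.202, 0.591, 0.231] pointing down, gripper open.
Joint ranges: [-2.6, 2.6], [-0.5, 2.12], [-1.47, 1.34], [0.16, 2.42], [-1.27, 4.41], [0.06, 2.06], [-2.6, 2.6]. Speed limits (rad/s): [2.22, 2.22, 2.79, 2.79, 3.14, 3.14, 3.14].

## Interface

Orientations are given as a unit quaternion [x, y, z, w].
In Python, from workcell import manip, cams gives the robot as it stands. The module is installed in compiled form; this text tells all that it offers.
- The arm moves only by the tool move_arm, never from a script. Its arguments are lists of equal length, an entry for each row: "claw": the opening, from 0 (shut) to 1 (fully open); "dp": the shift along the tool's x, y, z as a fraction of full scale, a list of three; "turn": the turn, a rotation vector about the tool's x, y, z as a fraction of full scale, a list of three. A call has 1 to 8 rows; each row shifts and turns the commanded pose from where the row before left it, along the tool's axes as they then stand; what a row does not reach is not made up. Full scale, the value 1, is 200 mm for a shift and 45 degrees for a turn. A row lasts 1/12 s, in which the tool goes at most 41.7 mm and 7.16 degrees, less where a joint would pass 70% of its speed; a pose out of reach is approached as far as the arm can. A call with a number of a shift or a turn outside -1 to 1 is refused whole. A call with a gripper value outside its range is refused whole. The fingers move at their own pace and stop on an object; "grip_force" is the grip in N (left out, the last holds). Time passes only in rows, so rows that do not move let the fingers close. It gives the time, the measured TCP pose, the force and the opening at its end, in the units of the state.
- manip.get_obs(): the state, without advancing time (a new reading comes with each control period).
- cams.camera(name): name is "scene" or "top" or "wrist"; returns the picture (400x640x3 uint8, red, green, blue); there is no depth.
- cams.camera_info(name): a dict with "fx", "fy", "cx", "cy" (pixels), "pose" (4x4, takes a point from camera to world coordinates); the wrist camera has in their place "tool_from_camera" (4x4, takes a point from camera to tool coordinates, whose origin is the TCP and whose axes are the tool frame's). Camera axes: x right, y down, z forward; pixel columns grow to the right and rows downward; lengths in m; the calibration is good to about 2 mm. A picture is of the moment at which its call begins: read the wrist's pose just before it. camera_info takes no time and is no camera call.
- manip.hand_in(): hands the job in, once; it reports no verdict.
The state is a dict: "clock": time; "joint_pos": joint angles; "joint_velocities": joint speeds; "tau": joint torques, N m; "position": TCP position; "ee_rot": TCP orientation; "ft_force": force on the tool from outside, world axes, zero at the start; "torque": the same for the moment, N m; "grip_width": opening from 0.0 (shut) to 1.0 (fully open).
Only numpy, scipy, OpenCV 4.12 (cv2) and the standard library are available. Lean on these libraries where they do the work, as an engineer would, in place of code of your own. Each camera call takes 0.05 s, during which the arm holds its last target.

## Working session

There is one attempt and no reset: what is moved stays moved. The work goes in short steps, Python scripts to look and compute and a tool call to move; the robot and the scene stay as the last step left them, time stands still between calls to the robot, and variables do not carry over. Pictures are saved under pics/ and viewed, and the job is handed in when it is done.

Besides the shell and the picture viewer there is one more tool, called after "Emit:" as a command line: name --argument value ..., lists and objects as JSON in quotes. move_arm: Moves the arm, as the interface text tells. Shift numbers are shares of 200 mm and turn numbers shares of 45 degrees, none past 1 either way. Its arguments: {"type":"object","properties":{"claw":{"type":"array","items":{"type":"number"}},"dp":{"type":"array","items":{"type":"array","items":{"type":"number"}}},"turn":{"type":"array","items":{"type":"array","items":{"type":"number"}}},"grip_force":{"type":"number"}},"required":["claw","dp","turn"]}

```bash
mkdir -p pics; cat > h.py <<'E'
import numpy as np, cv2
from workcell import manip, cams
E
python3 - <<'E'
from h import *
o=manip.get_obs()
for k,v in o.items(): print(k,np.round(v,4))
print(manip.grip_depth)
for n in ["scene","top","wrist"]:
    im=cams.camera(n); cv2.imwrite(f"pics/{n}0.png",im[:,:,::-1]); i=cams.camera_info(n)
    print(n,{k:np.round(v,4).tolist() for k,v in i.items()})
E
```

```text
clock 0.0
joint_pos [-1.2636  0.3329 -0.0647  1.461   0.0216  1.3499 -0.0885]
joint_velocities [-0.     -0.0014  0.0003  0.     -0.0009  0.0009 -0.002 ]
tau [-2.00000e-04 -6.25449e+01  4.90000e-02 -3.91619e+01  1.61000e-02
  9.70000e-03  0.00000e+00]
position [0.2023 0.5909 0.2305]
ee_rot [ 8.136e-01  5.814e-01 -6.000e-04  4.000e-04]
ft_force [-0.4464 -0.4467 -0.0933]
torque [-0.0173 -0.0605 -0.0254]
grip_width 0.9987
0.0187
scene {'fx': 386.0104, 'fy': 386.0104, 'cx': 316.7024, 'cy': 198.4127, 'pose': [[-0.8479, 0.3679, -0.3817, 0.8618], [0.5302, 0.582, -0.6166, 0.619], [-0.0047, -0.7252, -0.6885, 0.6749], [0.0, 0.0, 0.0, 1.0]]}
top {'fx': 415.1511, 'fy': 415.1511, 'cx': 322.6517, 'cy': 198.1994, 'pose': [[-0.0295, -0.9979, 0.0582, 0.4965], [-0.9993, 0.0282, -0.0236, 0.1506], [0.0219, -0.0589, -0.998, 1.1134], [0.0, 0.0, 0.0, 1.0]]}
wrist {'fx': 344.191, 'fy': 344.191, 'cx': 316.7791, 'cy': 198.4475, 'tool_from_camera': [[1.0, 0.0006, 0.0001, -0.0003], [-0.0006, 0.9457, 0.325, -0.0849], [0.0001, -0.325, 0.9457, -0.1438], [0.0, 0.0, 0.0, 1.0]]}
```

View pics/scene0.png

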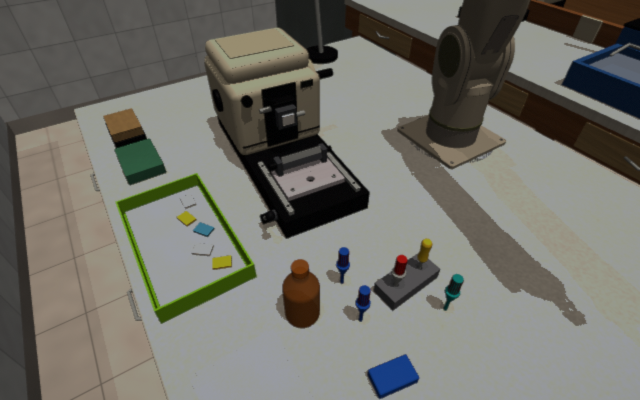

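View pics/top0.png

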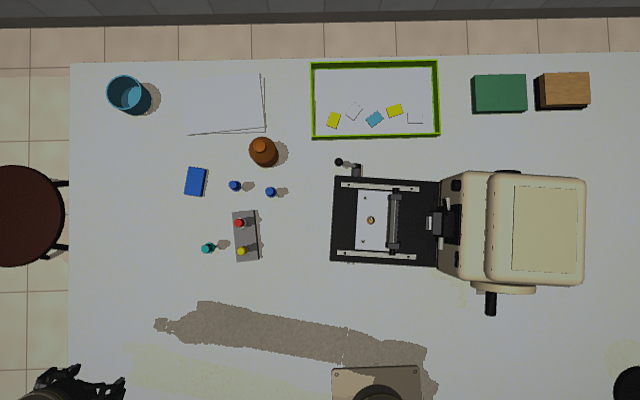

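View pics/wrist0.png

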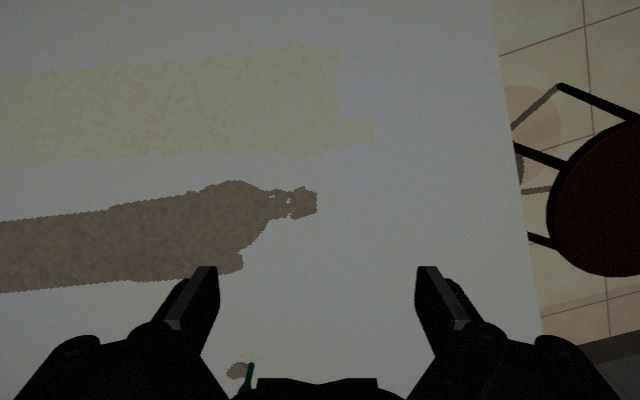

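The pictures show the red pin at about (239,222) in the top view, the hex driver at (242,251), the foot hole near (371,220) and the knob near (339,161). I'll zoom in and measure these.

```bash
cat >> h.py <<'E'
def ray(n,u,v,pose=None):
    i=cams.camera_info(n); P=np.array(pose if pose is not None else i["pose"])
    d=np.array([(u-i["cx"])/i["fx"],(v-i["cy"])/i["fy"],1.0]); return P[:3,3],P[:3,:3]@d
def plane(n,u,v,z,pose=None):
    o,d=ray(n,u,v,pose); return o+d*(z-o[2])/d[2]
def tri(*rs):
    A=np.zeros((3,3));b=np.zeros(3)
    for o,d in rs:
        d=d/np.linalg.norm(d);M=np.eye(3)-np.outer(d,d);A+=M;b+=M@o
    x=np.linalg.solve(A,b); return x,[np.linalg.norm(np.cross(x-o,d/np.linalg.norm(d))) for o,d in rs]
def proj(n,p,pose=None):
    i=cams.camera_info(n); P=np.array(pose if pose is not None else i["pose"]); q=P[:3,:3].T@(np.array(p)-P[:3,3])
    return np.array([i["fx"]*q[0]/q[2]+i["cx"],i["fy"]*q[1]/q[2]+i["cy"]])
def wpose():
    from scipy.spatial.transform import Rotation as R
    o=manip.get_obs();T=np.eye(4);T[:3,:3]=R.from_quat(o["ee_rot"]).as_matrix();T[:3,3]=o["position"]
    return T@np.array(cams.camera_info("wrist")["tool_from_camera"]),T
E
python3 - <<'E'
from h import *
t=cv2.imread("pics/top0.png");s=cv2.imread("pics/scene0.png")
cv2.imwrite("pics/topc.png",cv2.resize(t[140:280,320:450],None,fx=5,fy=4.2,interpolation=cv2.INTER_CUBIC)[:600])
cv2.imwrite("pics/scc.png",cv2.resize(s[130:250,235:385],None,fx=5,fy=5,interpolation=cv2.INTER_CUBIC))
for nm,im in (("top",t),("scene",s)):
    hsv=cv2.cvtColor(im,cv2.COLOR_BGR2HSV)
    for c,lo,hi in (("red",(0,180,90),(6,255,255)),("yel",(22,180,90),(32,255,255))):
        m=cv2.inRange(hsv,lo,hi); n,l,st,ce=cv2.connectedComponentsWithStats(m)
        for k in range(1,n):
            if st[k,4]>25: print(nm,c,st[k],ce[k].round(1))
E
```

```text
top red [234 219   8   7  44] [237.8 222.2]
top yel [387 104  16  13 136] [394.4 110.1]
top yel [327 112  14  16 141] [333.3 119.4]
top yel [237 247   8   8  51] [240.7 250.6]
scene red [397 255  10   8  61] [401.6 258.9]
scene yel [178 212  17  13 131] [186.2 218.1]
scene yel [422 239  10   9  66] [426.6 243.2]
scene yel [213 256  18  13 186] [221.5 261.9]
```

View pics/topc.png

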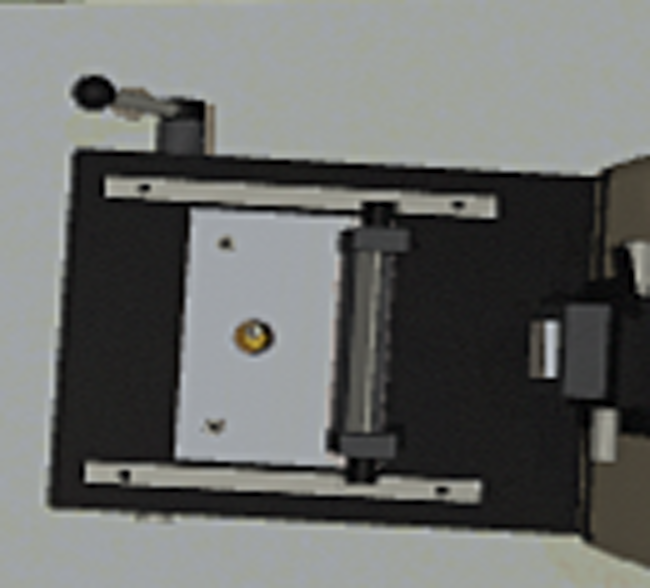

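View pics/scc.png

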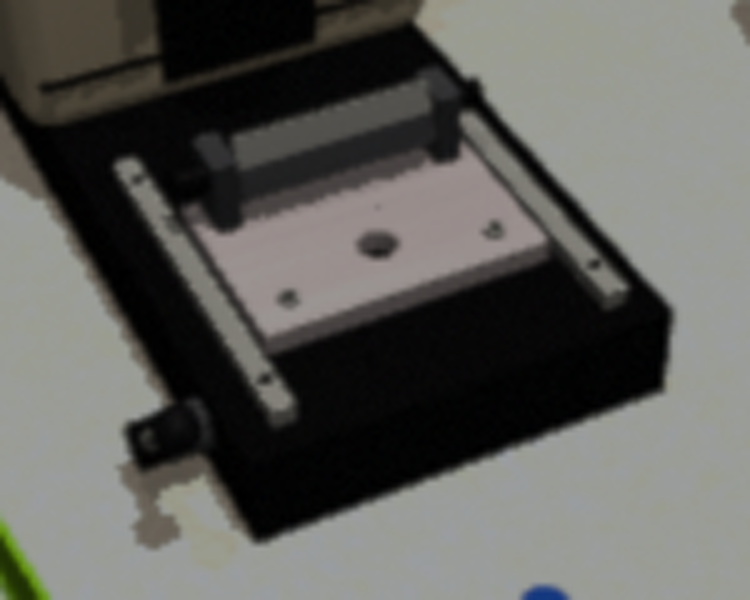

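```bash
python3 - <<'E'
from h import *
print("pin",tri(ray("top",237.8,222.2),ray("scene",401.2,260)))
print("hex",tri(ray("top",240.7,250.6),ray("scene",426.6,244)))
# top crop scale 5 in x, 4.2 in y
c=lambda x,y:(320+x/5-.4,140+y/4.2-.4)
T=lambda x,y,z:plane("top",*c(x,y),z)
hole=T(253,336,.066)
sc=lambda x,y:(235+x/5-.4,130+y/5-.4)
print("hole top",hole,"scene",plane("scene",*sc(378,244),.066))
print("hole z",tri(ray("top",*c(253,336)),ray("scene",*sc(378,244))))
r1=[T(106,187,.065),T(497,207,.065)]; r2=[T(86,471,.065),T(481,491,.065)]
for r in (r1,r2): d=r[0]-r[1];print("rail dir",d.round(3),np.degrees(np.arctan2(d[1],d[0])))
print("rails mid front",(r1[0]+r2[0])/2, r1[0]-r2[0])
f=[T(77,150,.054),T(50,505,.054)];print("front edge",f,np.linalg.norm(f[0]-f[1]))
sr=[plane("scene",*sc(283,410),.065),plane("scene",*sc(618,290),.065)];print("scene rail fronts",sr,r1[0],r2[0])
print("knob",tri(ray("top",*c(93,92)),ray("scene",*sc(150,440))), plane("top",*c(93,92),.09))
E
```

```text
pin (array([0.50339226, 0.33235237, 0.10814111]), [np.float64(0.0005487303941186084), np.float64(0.0005487303941185063)])
hex (array([0.43495126, 0.32727952, 0.10440133]), [np.float64(0.0005253252786891027), np.float64(0.0005253252786892133)])
hole top [0.50000732 0.00730032 0.066     ] scene [0.50020973 0.00551444 0.066     ]
hole z (array([0.50048558, 0.0071313 , 0.06722965]), [np.float64(0.0005867164875973998), np.float64(0.0005867164875974245)])
rail dir [0.018 0.199 0.   ] 84.93214673031886
rail dir [0.018 0.199 0.   ] 84.79621011296884
rails mid front [0.50696094 0.08645269 0.065     ] [ 0.17020133 -0.01553096  0.        ]
front edge [array([0.61615959, 0.09210453, 0.054     ]), array([0.40124838, 0.11253444, 0.054     ])] 0.21588008202885423
scene rail fronts [array([0.59395429, 0.07855549, 0.065     ]), array([0.42112986, 0.0937026 , 0.065     ])] [0.5920616 0.0786872 0.065    ] [0.42186028 0.09421817 0.065     ]
knob (array([0.65279878, 0.08153446, 0.08066881]), [np.float64(0.005794022860628104), np.float64(0.005794022860628062)]) [0.64634757 0.08505881 0.09      ]
```

Emit:
move_arm --claw '[0.5,0.5,0.5,0.5,0.5,0.5,0.5,0.5]' --dp '[[-0.114,0.139,0.02],[-0.114,0.139,0.02],[-0.114,0.139,0.02],[-0.114,0.139,0.02],[-0.114,0.139,0.02],[-0.114,0.139,0.02],[-0.114,0.139,0.02],[-0.114,0.139,0.02]]' --turn '[[0,0,0],[0,0,0],[0,0,0],[0,0,0],[0,0,0],[0,0,0],[0,0,0],[0,0,0]]'

```text
clock: 0.82
position: [0.3543, 0.345, 0.1991]
ee_rot: [0.814, 0.581, 0.0, -0.0]
ft_force: [1.5, 0.8, 0.2]
grip_width: 0.502
```

Emit:
move_arm --claw '[0.5,0.5,0.5,0.5,0.5,0.5,0.5,0.5]' --dp '[[-0.114,0.139,0.02],[-0.114,0.139,0.02],[-0.114,0.139,0.02],[-0.114,0.139,0.02],[-0.114,0.139,0.02],[-0.114,0.139,0.02],[-0.114,0.139,0.02],[-0.114,0.139,0.02]]' --turn '[[0,0,0],[0,0,0],[0,0,0],[0,0,0],[0,0,0],[0,0,0],[0,0,0],[0,0,0]]'

```text
clock: 1.48
position: [0.5056, 0.1005, 0.1671]
ee_rot: [0.814, 0.582, 0.0, -0.0]
ft_force: [-0.1, 1.6, 0.2]
grip_width: 0.503
```

Emit:
move_arm --claw '[0.5,0.5,0.5,0.5,0.5]' --dp '[[-0.114,0.139,0.02],[-0.114,0.139,0.02],[-0.114,0.139,0.02],[-0.08,0.1,0.02],[0,0,0]]' --turn '[[0,0,0],[0,0,0],[0,0,0],[0,0,0],[0,0,0]]'

```text
clock: 1.9
position: [0.5767, -0.0174, 0.1504]
ee_rot: [0.816, 0.579, -0.001, 0.001]
ft_force: [-0.0, -0.6, 0.2]
grip_width: 0.504
```

```bash
python3 - <<'E'
from h import *
P,T=wpose(); im=cams.camera("wrist")
cv2.imwrite("pics/w1.png",im[:,:,::-1]); np.save("w1.npy",P)
o=manip.get_obs(); print(o["clock"],o["position"],np.abs(o["joint_velocities"]).max(),o["ft_force"])
print(proj("wrist",[.500,.0068,.066],P))
E
```

```text
1.95 [ 0.57584988 -0.01450054  0.15049182] 0.04706408515360317 [-0.60355411  0.9479068  -0.43168143]
[313.75422908  87.60866226]
```

View pics/w1.png

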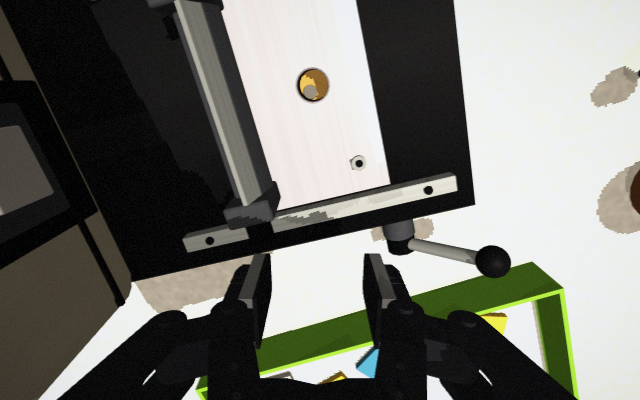

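```bash
python3 - <<'E'
from h import *
im=cv2.imread("pics/w1.png")
cv2.imwrite("pics/w1z.png",cv2.resize(im[60:110,283:343],None,fx=10,fy=10,interpolation=cv2.INTER_CUBIC))
cv2.imwrite("pics/w1k.png",cv2.resize(im[140:290,380:520],None,fx=4,fy=4,interpolation=cv2.INTER_CUBIC))
E
```

```text
(no output)
```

View pics/w1z.png

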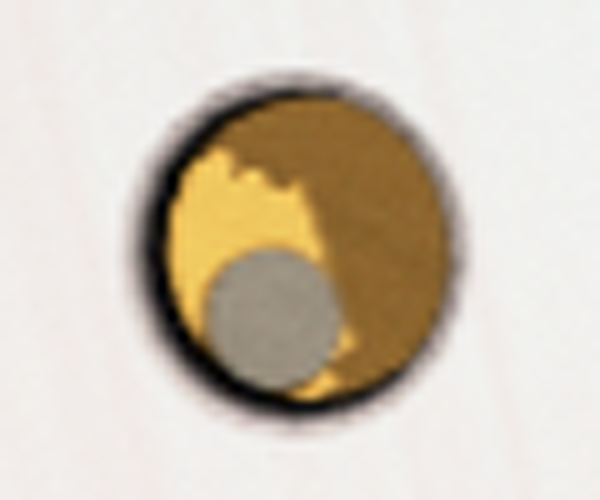

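```bash
python3 - <<'E'
from h import *
P=np.load("w1.npy")
W=lambda u,v,z:plane("wrist",u,v,z,P)
f=W(312.35,84.35,.066);p=W(310.05,91.35,.039);print("foot",f,"plate",p)
# edges via gray profile fit
g=cv2.GaussianBlur(cv2.imread("pics/w1.png",0),(3,3),0).astype(float)
# front edge: find dark->bright crossing per row
pts=[]
for v in range(5,195,5):
    r=g[v,430:500]; j=np.argmax(np.diff(r)); pts.append((430+j+.5,v))
pts=np.array(pts);A=np.polyfit(pts[:,1],pts[:,0],1);res=pts[:,0]-np.polyval(A,pts[:,1]);print("front res",np.abs(res).max())
e=[W(np.polyval(A,v),v,.054) for v in (5,195)];d=e[1]-e[0];print(e,"mic x angle",np.degrees(np.arctan2(d[1],d[0])))
# side edge: per column 290..? deck side between 140..230 and 405..470 dark->bright downward
pts=[]
for u in list(range(425,470,4)):
    c=g[190:235,u]; j=np.argmax(np.diff(c)); pts.append((u,190+j+.5))
for u in range(285,350,5):
    c=g[225:265,u]; j=np.argmax(np.diff(c)); pts.append((u,225+j+.5))
pts=np.array(pts);B=np.polyfit(pts[:,0],pts[:,1],1);print("side res",(pts[:,1]-np.polyval(B,pts[:,0])).round(1))
s=[W(u,np.polyval(B,u),.054) for u in (285,465)];d2=s[1]-s[0];print("mic y angle",np.degrees(np.arctan2(d2[1],d2[0])))
th=np.radians(-5.1)
for th in (np.arctan2(d[1],d[0]),np.arctan2(d2[1],d2[0])-np.pi/2):
    xh=np.array([np.cos(th),np.sin(th)]);yh=np.array([-xh[1],xh[0]])
    ym=e[0][:2]@yh-.095; xm=s[0][:2]@xh-.110
    D=xm*xh+ym*yh;print("deck",D,"foot off mic",((f[:2]-D)@xh,(f[:2]-D)@yh),"plate off",((p[:2]-D)@xh,(p[:2]-D)@yh,np.linalg.norm(p[:2]-D)))
print("knob",W(493,261,.088))
E
```

```text
foot [0.49786845 0.00661452 0.066     ] plate [0.50192624 0.00301095 0.039     ]
front res 0.5137323558375897
[array([0.48282559, 0.1041852 , 0.054     ]), array([0.60968758, 0.09260046, 0.054     ])] mic x angle -5.217645432000685
side res [ 0.1 -0.  -0.2 -0.3 -0.4 -0.5  0.4  0.3  0.2  0.1  0.  -0.1 -0.3 -0.2
 -0.1  0.   0.2  0.3  0.4  0.5 -0.4 -0.2 -0.1  0.   0.1]
mic y angle 84.72965600550783
deck [0.49880065 0.00733112] foot off mic (np.float64(-0.0008631706318079569), np.float64(-0.0007984105930692031)) plate off (np.float64(0.0035055144230710564), np.float64(-0.004018034020193537), np.float64(0.005332281759040105))
deck [0.49884528 0.00730413] foot off mic (np.float64(-0.0009093555426896391), np.float64(-0.0007764304670345103)) plate off (np.float64(0.0034622889557706905), np.float64(-0.003992034376145927), np.float64(0.005284295910864805))
knob [0.64446201 0.08430524 0.088     ]
```

View pics/w1k.png

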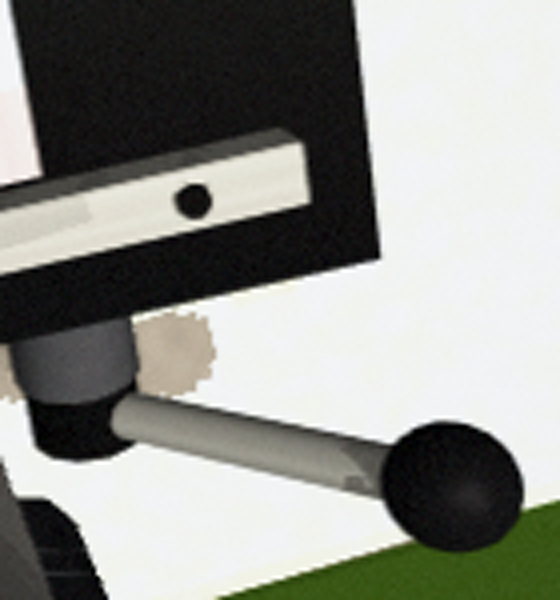

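```bash
cat >> h.py <<'E'
def plan(target,ang,n):
    """tool-down moves to target (world) with tool-x heading ang deg, n rows"""
    from scipy.spatial.transform import Rotation as R
    P,T=wpose(); T0=T[:3,:3]; p=T[:3,3]
    th=np.radians(ang); X=np.array([np.cos(th),np.sin(th),0]);Z=np.array([0,0,-1.]);G=np.stack([X,np.cross(Z,X),Z],1)
    rv=R.from_matrix(T0.T@G).as_rotvec(); st=rv/n; d=(np.array(target)-p)/n
    A=T0.copy();dp=[]
    for k in range(n):
        dp.append((A.T@d/.2).round(4).tolist()); A=A@R.from_rotvec(st).as_matrix()
    print("dp",dp); print("turn/row",(st/np.radians(45)).round(4).tolist()," mm/row",np.linalg.norm(d)*1e3,"deg/row",np.degrees(np.linalg.norm(st)))
E
python3 - <<'E'
from h import *
plan([.5034,.3324,.150],-5.2,12)
E
```

```text
dp [[0.1266, -0.076, -0.0], [0.1175, -0.0895, 0.0], [0.1069, -0.1019, 0.0], [0.095, -0.1131, 0.0001], [0.0819, -0.1229, 0.0001], [0.0679, -0.1311, 0.0001], [0.053, -0.1378, 0.0001], [0.0374, -0.1428, 0.0002], [0.0214, -0.1461, 0.0002], [0.0052, -0.1476, 0.0002], [-0.0111, -0.1472, 0.0002], [-0.0273, -0.1451, 0.0002]]
turn/row [0.0001, 0.0002, 0.1408]  mm/row 29.53214023724199 deg/row 6.335973640287043
```

Emit:
move_arm --claw '[0.5,0.5,0.5,0.5,0.5,0.5,0.5,0.5]' --dp '[[0.127,-0.076,0],[0.118,-0.09,0],[0.107,-0.102,0],[0.095,-0.113,0],[0.082,-0.123,0],[0.068,-0.131,0],[0.053,-0.138,0],[0.037,-0.143,0]]' --turn '[[0,0,0.141],[0,0,0.141],[0,0,0.141],[0,0,0.141],[0,0,0.141],[0,0,0.141],[0,0,0.141],[0,0,0.141]]'

```text
clock: 2.62
position: [0.5248, 0.2227, 0.1514]
ee_rot: [0.985, 0.175, -0.0, -0.0]
ft_force: [0.6, -0.6, -0.6]
grip_width: 0.502
```

Emit:
move_arm --claw '[0.5,0.5,0.5,0.5,0.5]' --dp '[[0.021,-0.146,0],[0.005,-0.148,0],[-0.011,-0.147,0],[-0.027,-0.145,0],[0,0,0]]' --turn '[[0,0,0.141],[0,0,0.141],[0,0,0.141],[0,0,0.141],[0,0,0]]'

```text
clock: 3.03
position: [0.4974, 0.3438, 0.1508]
ee_rot: [0.999, -0.043, -0.001, -0.001]
ft_force: [-0.7, 0.5, -0.8]
grip_width: 0.5
```

```bash
python3 - <<'E'
from h import *
P,T=wpose(); im=cams.camera("wrist")
cv2.imwrite("pics/w2.png",im[:,:,::-1]); np.save("w2.npy",P)
o=manip.get_obs(); print(o["clock"],o["position"],o["ee_rot"].round(4),o["ft_force"])
hsv=cv2.cvtColor(im[:,:,::-1].copy(),cv2.COLOR_BGR2HSV)
m=cv2.inRange(hsv,(0,150,60),(8,255,255)); n,l,st,ce=cv2.connectedComponentsWithStats(m)
for k in range(1,n):
    if st[k,4]>100: print(st[k],ce[k])
E
```

```text
3.0833 [0.49874007 0.34047936 0.15083749] [ 9.992e-01 -4.100e-02 -7.000e-04 -5.000e-04] [ 0.5702652  -0.45248101  0.86468055]
[310 235  34  30 732] [326.43442623 249.55191257]
```

View pics/w2.png

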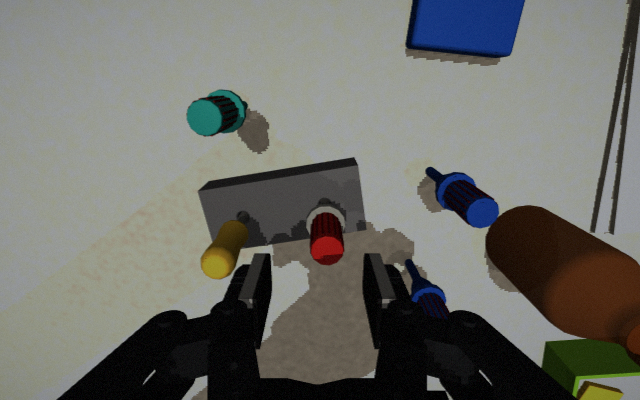

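```bash
python3 - <<'E'
from h import *
P=np.load("w2.npy")
im=cv2.imread("pics/w2.png"); cv2.imwrite("pics/w2z.png",cv2.resize(im[195:275,280:370],None,fx=7,fy=7,interpolation=cv2.INTER_CUBIC))
for uv in ((327,251),(328,250)): print(plane("wrist",*uv,.112,P))
print("collar",plane("wrist",325.5,217,.07,P))
print("blue", plane("top",271,191,.1), plane("top",234,185,.1), plane("wrist",482,210,.112,P))
print(proj("wrist",[.5034,.3324,.112],P))
o=manip.get_obs();print(o["position"],o["joint_velocities"].round(3))
E
```

```text
[0.50123027 0.33172326 0.112     ]
[0.50186898 0.33232982 0.112     ]
collar [0.50166391 0.33648464 0.07      ]
blue [0.5767118  0.25219323 0.1       ] [0.59388673 0.34184754 0.1       ] [0.59075517 0.35011287 0.112     ]
[330.57563182 249.69658841]
[0.49874007 0.34047936 0.15083749] [ 0.049 -0.02   0.048  0.03   0.026  0.001  0.097]
```

View pics/w2z.png

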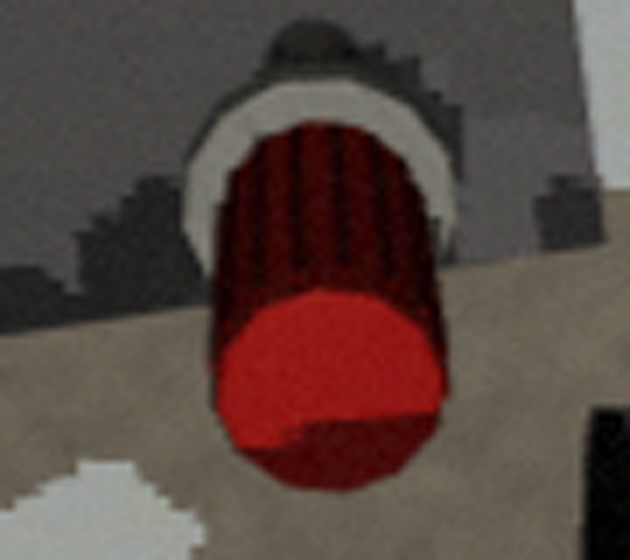

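Emit:
move_arm --claw '[0.5,0.5,0.5,0.5,0.5]' --dp '[[-0.007,0,0.04],[0,0,0.04],[0,0,0.04],[0,0,0.04],[0,0,0]]' --turn '[[0,0,0],[0,0,0],[0,0,0],[0,0,0],[0,0,0]]'

```text
clock: 3.5
position: [0.4995, 0.3345, 0.1171]
ee_rot: [0.999, -0.044, -0.001, 0.001]
ft_force: [0.4, -1.0, 0.3]
grip_width: 0.501
```

```bash
python3 - <<'E'
from h import *
o=manip.get_obs(); print(o["clock"],o["position"],o["ee_rot"].round(4),o["ft_force"],o["joint_velocities"].round(3))
E
```

```text
3.5 [0.4995411  0.33446714 0.1170563 ] [ 0.999  -0.0443 -0.0011  0.001 ] [ 0.44907719 -0.98075043  0.27581659] [-0.005 -0.013  0.005 -0.026  0.007  0.03  -0.006]
```

Emit:
move_arm --claw '[0.5,0.5,0.5,0.5,0.5,0.5]' --dp '[[0.012,0.01,0.04],[0,0,0.04],[0,0,0.04],[0,0,0.04],[0,0,0.04],[0,0,0]]' --turn '[[0,0,0],[0,0,0],[0,0,0],[0,0,0],[0,0,0],[0,0,0]]'

```text
clock: 4.0
position: [0.5015, 0.3331, 0.0773]
ee_rot: [0.999, -0.044, -0.001, 0.001]
ft_force: [0.0, -0.2, 0.1]
grip_width: 0.499
```

```bash
python3 - <<'E'
from h import *
P,T=wpose(); im=cams.camera("wrist")
cv2.imwrite("pics/w3.png",im[:,:,::-1])
o=manip.get_obs(); print(o["clock"],o["position"],o["ee_rot"].round(4),o["ft_force"])
E
```

```text
4.05 [0.50189955 0.33334065 0.07818718] [ 9.99e-01 -4.38e-02 -6.00e-04  6.00e-04] [ 0.30994382  0.90617305 -0.06045732]
```

View pics/w3.png

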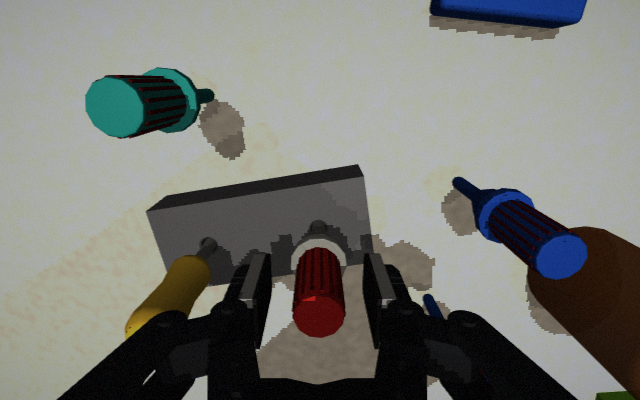

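Pin head (318,310) is centred between the pads. Closing.

Emit:
move_arm --claw '[0.0,0.0,0.0,0.0,0.0,0.0]' --dp '[[0,0,0],[0,0,0],[0,0,0],[0,0,0],[0,0,0],[0,0,0]]' --turn '[[0,0,0],[0,0,0],[0,0,0],[0,0,0],[0,0,0],[0,0,0]]' --grip_force 70

```text
clock: 4.55
position: [0.5028, 0.3338, 0.0799]
ee_rot: [0.999, -0.044, 0.0, -0.0]
ft_force: [0.0, -0.4, 3.6]
grip_width: 0.212
```

Emit:
move_arm --claw '[0.0,0.0,0.0,0.0,0.0,0.0]' --dp '[[0,0,-0.05],[0,0,-0.1],[0,0,-0.1],[0,0,-0.1],[0,0,-0.03],[0,0,0]]' --turn '[[0,0,0],[0,0,0],[0,0,0],[0,0,0],[0,0,0],[0,0,0]]'

```text
clock: 5.05
position: [0.5032, 0.3341, 0.1571]
ee_rot: [0.999, -0.044, 0.001, -0.001]
ft_force: [0.4, -0.3, -1.7]
grip_width: 0.211
```

```bash
python3 - <<'E'
from h import *
P,T=wpose(); im=cams.camera("wrist")
cv2.imwrite("pics/w4.png",im[:,:,::-1]); np.save("w4.npy",P)
o=manip.get_obs(); print(o["clock"],o["position"],o["ee_rot"].round(4),o["ft_force"],o["grip_width"])
print([proj("wrist",(T@np.array([0,0,z,1]))[:3],P).round(1).tolist() for z in (-.035,.0,.067)])
E
```

```text
5.1 [0.50252117 0.33374116 0.15548169] [ 9.99e-01 -4.39e-02  2.00e-04 -4.00e-04] [-0.10466817  0.32323533 -1.70361532] 0.20934838483929435
[[319.9, 314.4], [319.2, 266.9], [318.4, 214.7]]
```

View pics/w4.png

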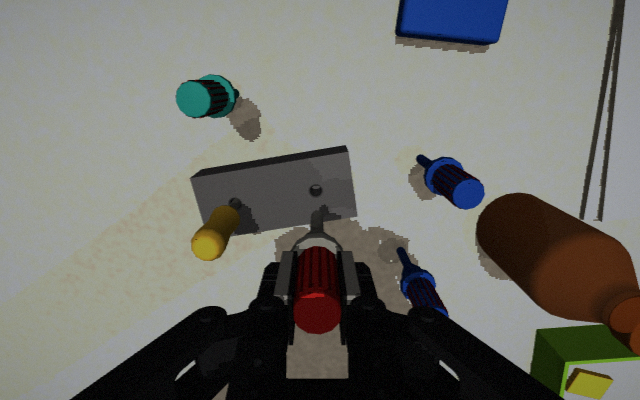

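```bash
python3 - <<'E'
from h import *
P=np.load("w4.npy")
im=cv2.imread("pics/w4.png"); cv2.imwrite("pics/w4z.png",cv2.resize(im[180:345,265:375],None,fx=5,fy=3.6,interpolation=cv2.INTER_CUBIC))
i=cams.camera_info("wrist");C=np.array(i["tool_from_camera"])
for z in (.068,.072): print(proj("wrist",[0,0,z],C).round(1))
E
```

```text
[318.4 214.2]
[318.4 212. ]
```

View pics/w4z.png

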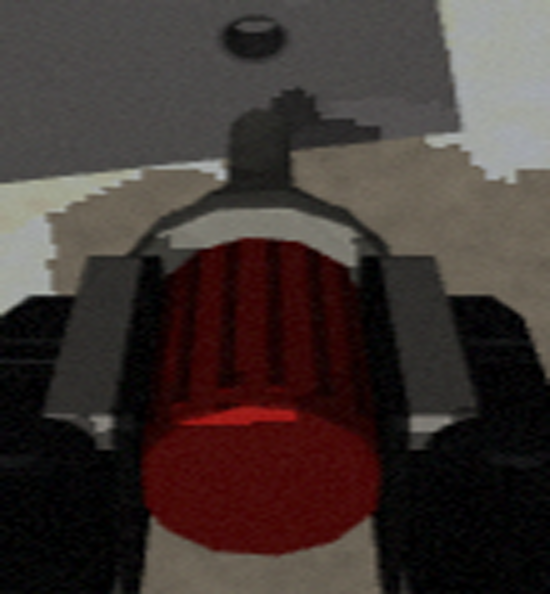

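Emit:
move_arm --claw '[0.0,0.0,0.0,0.0,0.0,0.0,0.0,0.0]' --dp '[[0.007,0.08,-0.03],[0.015,0.164,0],[0.015,0.164,0],[0.015,0.164,0],[0.015,0.164,0],[0.015,0.164,0],[0.015,0.164,0],[0.015,0.164,0]]' --turn '[[0,0,0],[0,0,0],[0,0,0],[0,0,0],[0,0,0],[0,0,0],[0,0,0],[0,0,0]]'

```text
clock: 5.77
position: [0.502, 0.0848, 0.16]
ee_rot: [0.999, -0.044, -0.001, 0.0]
ft_force: [0.7, -0.0, -0.8]
grip_width: 0.213
```

Emit:
move_arm --claw '[0.0,0.0,0.0,0.0,0.0,0.0]' --dp '[[0.015,0.16,0],[0.012,0.13,0],[0.008,0.09,0],[0.005,0.036,0.02],[0,0,0.02],[0,0,0]]' --turn '[[0,0,0],[0,0,0],[0,0,0],[0,0,0],[0,0,0],[0,0,0]]'

```text
clock: 6.27
position: [0.5029, 0.004, 0.1517]
ee_rot: [0.999, -0.044, -0.001, 0.0]
ft_force: [0.2, 0.2, -1.1]
grip_width: 0.21
```

```bash
python3 - <<'E'
from h import *
P,T=wpose(); im=cams.camera("wrist")
cv2.imwrite("pics/w5.png",im[:,:,::-1]); np.save("w5.npy",P);np.save("T5.npy",T)
o=manip.get_obs(); print(o["clock"],o["position"],o["ee_rot"].round(4),o["ft_force"],o["grip_width"],o["joint_velocities"].round(3))
E
```

```text
6.3167 [0.50320149 0.00469149 0.1521521 ] [ 9.991e-01 -4.320e-02 -1.000e-03  1.000e-04] [ 1.28984728  0.98220332 -1.14681201] 0.20868364490266067 [-0.01  -0.007 -0.005 -0.017  0.004  0.009 -0.   ]
```

View pics/w5.png

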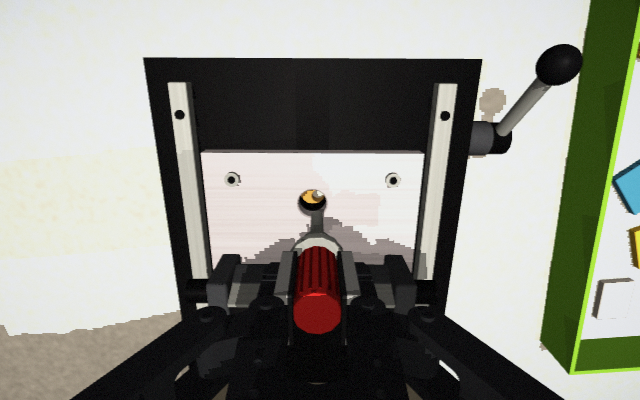

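```bash
python3 - <<'E'
im=__import__("cv2");cv2=im
a=cv2.imread("pics/w5.png"); cv2.imwrite("pics/w5z.png",cv2.resize(a[180:240,280:350],None,fx=10,fy=10,interpolation=cv2.INTER_CUBIC))
E
```

```text
(no output)
```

View pics/w5z.png

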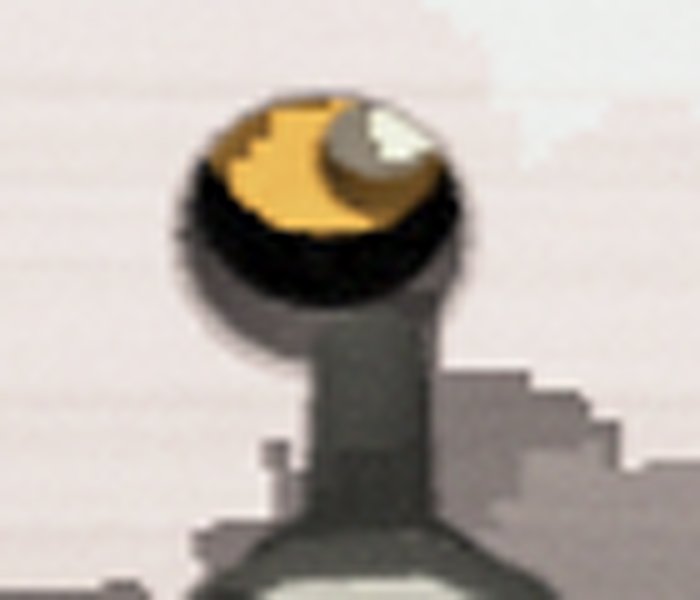

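```bash
python3 - <<'E'
from h import *
P=np.load("w5.npy");T=np.load("T5.npy")
th=np.radians(-5.2);xh=np.array([np.cos(th),np.sin(th)]);yh=np.array([-xh[1],xh[0]])
W=lambda u,v,z:plane("wrist",u,v,z,P)[:2]
tip=W(317,213.7,.152-.072);foot=W(311.75,202.35,.066);pl=W(317.85,195.55,.039)
mm=lambda d:(np.array([d@xh,d@yh])*1e3).round(2)
print("tip",tip,"foot",foot,"plate",pl,"tcp",T[:3,3])
print("tip-tcp",mm(tip-T[:2,3]),"foot-tip",mm(foot-tip),"plate-tip",mm(pl-tip),"plate-foot",mm(pl-foot))
# deck: edges front row ~58, left/right edges
g=cv2.GaussianBlur(cv2.imread("pics/w5.png",0),(3,3),0).astype(float)
fr=np.array([(u,40+np.argmin(np.diff(g[40:80,u]))+.5) for u in range(160,470,10)]);A=np.polyfit(fr[:,0],fr[:,1],1)
L=np.array([(130+np.argmin(np.diff(g[v,130:180]))+.5,v) for v in range(65,200,5)]);B=np.polyfit(L[:,1],L[:,0],1)
R=np.array([(445+np.argmax(np.diff(g[v,445:500]))+.5,v) for v in range(65,115,5)]);C=np.polyfit(R[:,1],R[:,0],1)
print("res",*[np.abs(x).max().round(2) for x in (fr[:,1]-np.polyval(A,fr[:,0]),L[:,0]-np.polyval(B,L[:,1]),R[:,0]-np.polyval(C,R[:,1]))])
f1,f2=W(200,np.polyval(A,200),.054),W(440,np.polyval(A,440),.054);d=f2-f1;print("ang",np.degrees(np.arctan2(d[1],d[0])))
l=W(np.polyval(B,100),100,.054);r=W(np.polyval(C,100),100,.054)
l2=W(np.polyval(B,190),190,.054);d=l-l2;print("ang y",np.degrees(np.arctan2(d[1],d[0])))
print("width",(r-l)@xh)
X=((r+l)/2)@xh;Y=((f1+f2)/2)@yh-.095;D=X*xh+Y*yh
print("deck",D,"deck-foot",mm(D-foot),"plate-deck",mm(pl-D),"deck-tip",mm(D-tip))
E
```

```text
tip [0.50170382 0.00299991] foot [0.49826074 0.00641772] plate [0.50225877 0.00210602] tcp [0.5029064  0.00404324 0.15166679]
tip-tcp [-1.1  -1.15] foot-tip [-3.74  3.09] plate-tip [ 0.63 -0.84] plate-foot [ 4.37 -3.93]
res 0.57 0.54 0.44
ang -5.235199820050914
ang y 84.88532665291244
width 0.2207626486445401
deck [0.49858457 0.00696701] deck-foot [0.27 0.58] plate-deck [ 4.1  -4.51] deck-tip [-3.47  3.67]
```

Emit:
move_arm --claw '[0.0,0.0,0.0,0.0,0.0]' --dp '[[0,0,0.03],[0,0,0.03],[0,0,0.03],[0,0,0.03],[0,0,0]]' --turn '[[0,0,0],[0,0,0],[0,0,0],[0,0,0],[0,0,0]]'

```text
clock: 6.73
position: [0.5031, 0.0037, 0.1278]
ee_rot: [0.999, -0.044, -0.001, 0.0]
ft_force: [-0.6, -0.8, -1.6]
grip_width: 0.212
```

```bash
python3 - <<'E'
from h import *
P,T=wpose(); im=cams.camera("wrist")
np.save("w6.npy",P);np.save("T6.npy",T);cv2.imwrite("pics/w6.png",im[:,:,::-1])
a=im[:,:,::-1].copy();cv2.imwrite("pics/w6z.png",cv2.resize(a[180:250,270:360],None,fx=8,fy=8,interpolation=cv2.INTER_CUBIC))
o=manip.get_obs(); print(o["clock"],o["position"],o["ee_rot"].round(4),o["ft_force"],o["torque"])
E
```

```text
6.7833 [0.50338576 0.00349114 0.12844323] [ 9.99e-01 -4.38e-02 -7.00e-04  3.00e-04] [ 0.09934748 -0.19421059 -0.52288653] [-0.01314497  0.01953468 -0.00993383]
```

View pics/w6z.png

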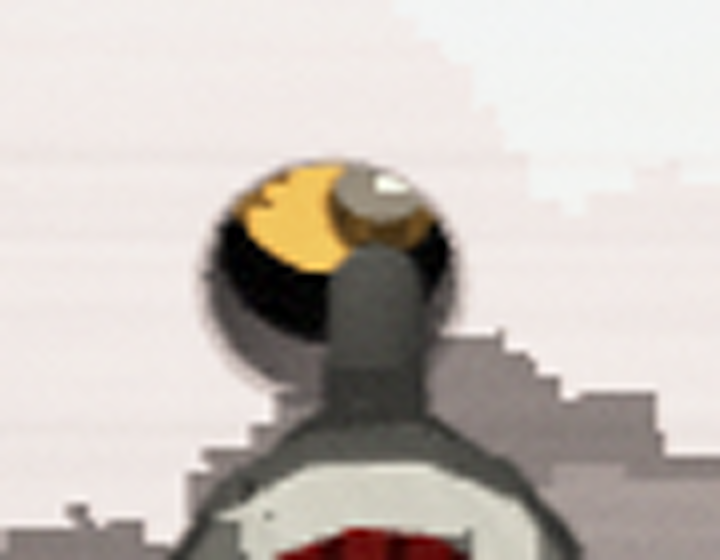

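Emit:
move_arm --claw '[0.0,0.0,0.0,0.0,0.0]' --dp '[[0,0,0.03],[0,0,0.03],[0,0,0.01],[0,0,0.005],[0,0,0]]' --turn '[[0,0,0],[0,0,0],[0,0,0],[0,0,0],[0,0,0]]'

```text
clock: 7.2
position: [0.5038, 0.0033, 0.114]
ee_rot: [0.999, -0.044, -0.0, 0.0]
ft_force: [0.8, -0.1, -0.9]
grip_width: 0.211
```

```bash
python3 - <<'E'
from h import *
o=manip.get_obs(); print(o["clock"],o["position"],o["ft_force"],o["torque"])
E
```

```text
7.2 [0.50378988 0.00332579 0.11403393] [ 0.7902944  -0.05081734 -0.86240293] [ 0.02769441 -0.03884512 -0.00266027]
```

Emit:
move_arm --claw '[0.0,0.0,0.0,0.0]' --dp '[[0,0,0.007],[0,0,0.007],[0,0,0.007],[0,0,0]]' --turn '[[0,0,0],[0,0,0],[0,0,0],[0,0,0]]'

```text
clock: 7.53
position: [0.5038, 0.0034, 0.1099]
ee_rot: [0.999, -0.044, -0.0, -0.0]
ft_force: [-0.5, 0.2, -1.1]
grip_width: 0.211
```

Emit:
move_arm --claw '[0.0,0.0]' --dp '[[0,0,0.007],[0,0,0]]' --turn '[[0,0,0],[0,0,0]]'

```text
clock: 7.7
position: [0.5039, 0.0035, 0.1085]
ee_rot: [0.999, -0.044, -0.0, -0.0]
ft_force: [0.1, 0.8, -1.3]
grip_width: 0.213
```

Emit:
move_arm --claw '[0.0,0.0,0.0,0.0]' --dp '[[0,0,0.007],[0,0,0.007],[0,0,0.007],[0,0,0]]' --turn '[[0,0,0],[0,0,0],[0,0,0],[0,0,0]]'

```text
clock: 8.03
position: [0.5037, 0.0035, 0.1042]
ee_rot: [0.999, -0.044, -0.0, -0.0]
ft_force: [0.6, 0.5, -1.0]
grip_width: 0.215
```

```bash
python3 - <<'E'
from h import *
P,T=wpose(); im=cams.camera("wrist")
np.save("w7.npy",P);np.save("T7.npy",T);cv2.imwrite("pics/w7.png",im[:,:,::-1])
a=im[:,:,::-1].copy();cv2.imwrite("pics/w7z.png",cv2.resize(a[180:250,270:360],None,fx=8,fy=8,interpolation=cv2.INTER_CUBIC))
o=manip.get_obs(); print(o["clock"],o["position"],o["ee_rot"].round(4),o["ft_force"],o["torque"])
E
```

```text
8.0833 [0.50373176 0.00350197 0.1043039 ] [ 9.99e-01 -4.39e-02 -2.00e-04 -0.00e+00] [ 0.01010405  0.16541042 -2.17508119] [ 0.07123219  0.15796831 -0.01268762]
```

View pics/w7z.png

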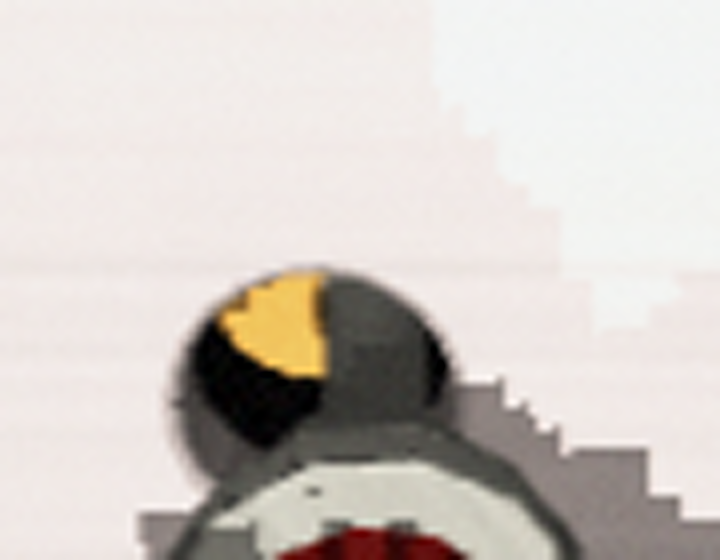

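Emit:
move_arm --claw '[0.0,0.0,0.0,0.0,0.0,0.0]' --dp '[[-0.0054,-0.005,0],[-0.0054,-0.005,0],[-0.0054,-0.005,0],[-0.0054,-0.005,0],[0,0,0],[0,0,0]]' --turn '[[0,0,0],[0,0,0],[0,0,0],[0,0,0],[0,0,0],[0,0,0]]'

```text
clock: 8.58
position: [0.5001, 0.0078, 0.1046]
ee_rot: [0.999, -0.044, 0.0, -0.0]
ft_force: [1.7, -1.4, -1.8]
grip_width: 0.211
```

```bash
python3 - <<'E'
from h import *
P,T=wpose(); im=cams.camera("wrist")
np.save("w8.npy",P);np.save("T8.npy",T);cv2.imwrite("pics/w8.png",im[:,:,::-1])
a=im[:,:,::-1].copy();cv2.imwrite("pics/w8z.png",cv2.resize(a[180:250,270:360],None,fx=8,fy=8,interpolation=cv2.INTER_CUBIC))
o=manip.get_obs(); print(o["clock"],o["position"],o["ee_rot"].round(4),o["ft_force"],o["torque"])
E
```

```text
8.6333 [0.50006649 0.007809   0.10458137] [ 9.99e-01 -4.39e-02  1.00e-04 -1.00e-04] [ 2.14559817 -0.78409242 -3.16629917] [-0.36197336 -0.65386032  0.00751175]
```

View pics/w8z.png

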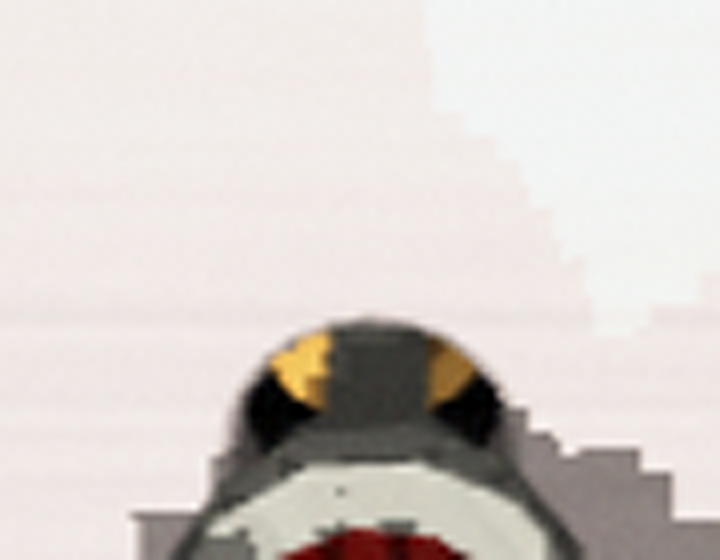

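Emit:
move_arm --claw '[0.0,0.0,0.0,0.0,0.0]' --dp '[[0,0,0.01],[0,0,0.01],[0,0,0.01],[0,0,0.01],[0,0,0]]' --turn '[[0,0,0],[0,0,0],[0,0,0],[0,0,0],[0,0,0]]'

```text
clock: 9.05
position: [0.4999, 0.0077, 0.0961]
ee_rot: [0.999, -0.044, -0.0, 0.0]
ft_force: [2.5, -1.4, -2.0]
grip_width: 0.213
```

```bash
python3 - <<'E'
from h import *
o=manip.get_obs(); print(o["clock"],o["position"],o["ee_rot"].round(4),o["ft_force"],o["torque"])
E
```

```text
9.05 [0.49994084 0.00774044 0.09610357] [ 9.99e-01 -4.39e-02 -0.00e+00  1.00e-04] [ 2.51830081 -1.4448438  -1.99463936] [-0.36629288 -0.68301255 -0.01765112]
```

Emit:
move_arm --claw '[0.0,0.0,0.0,0.0,0.0]' --dp '[[0,0,0.008],[0,0,0.008],[0,0,0.008],[0,0,0.008],[0,0,0]]' --turn '[[0,0,0],[0,0,0],[0,0,0],[0,0,0],[0,0,0]]'

```text
clock: 9.47
position: [0.4999, 0.0078, 0.0898]
ee_rot: [0.999, -0.044, -0.0, 0.0]
ft_force: [2.3, -1.2, -2.0]
grip_width: 0.213
```

```bash
python3 - <<'E'
from h import *
o=manip.get_obs(); print(o["clock"],o["position"],o["ee_rot"].round(4),o["ft_force"],o["torque"])
E
```

```text
9.4667 [0.49990963 0.00779537 0.08979209] [ 0.999  -0.0439 -0.      0.    ] [ 2.27310578 -1.15238056 -1.99681142] [-0.29126054 -0.64949083  0.01589693]
```

Emit:
move_arm --claw '[0.0,0.0,0.0,0.0]' --dp '[[0,0,0.008],[0,0,0.008],[0,0,0.008],[0,0,0]]' --turn '[[0,0,0],[0,0,0],[0,0,0],[0,0,0]]'

```text
clock: 9.8
position: [0.4999, 0.0078, 0.085]
ee_rot: [0.999, -0.044, -0.0, 0.0]
ft_force: [2.3, -1.0, -1.2]
grip_width: 0.217
```

```bash
python3 - <<'E'
from h import *
o=manip.get_obs(); print(o["clock"],o["position"],o["ee_rot"].round(4),o["ft_force"],o["torque"])
E
```

```text
9.8 [0.49987876 0.00775506 0.08499513] [ 9.99e-01 -4.39e-02 -1.00e-04  0.00e+00] [ 2.27372329 -0.98296736 -1.17897021] [-0.33241516 -0.67023993  0.01378578]
```

Slipping down freely. The last ~5 mm go in small steps.

Emit:
move_arm --claw '[0.0,0.0,0.0,0.0]' --dp '[[0,0,0.006],[0,0,0.006],[0,0,0.006],[0,0,0]]' --turn '[[0,0,0],[0,0,0],[0,0,0],[0,0,0]]'

```text
clock: 10.13
position: [0.4999, 0.0078, 0.0815]
ee_rot: [0.999, -0.044, -0.0, -0.0]
ft_force: [1.8, -2.4, -2.1]
grip_width: 0.219
```

```bash
python3 - <<'E'
from h import *
o=manip.get_obs(); print(o["clock"],o["position"],o["ee_rot"].round(4),o["ft_force"],o["torque"])
E
```

```text
10.1333 [0.4998928  0.00778141 0.08148585] [ 9.99e-01 -4.39e-02 -1.00e-04 -0.00e+00] [ 1.79231541 -2.42196853 -2.11246009] [-0.33002648 -0.61830954 -0.01525236]
```

Emit:
move_arm --claw '[0.0,0.0,0.0,0.0]' --dp '[[0,0,0.005],[0,0,0.005],[0,0,0.005],[0,0,0]]' --turn '[[0,0,0],[0,0,0],[0,0,0],[0,0,0]]'

```text
clock: 10.47
position: [0.5001, 0.0078, 0.0798]
ee_rot: [0.999, -0.044, -0.0, -0.0]
ft_force: [-6.7, -1.6, 18.4]
grip_width: 0.211
```

```bash
python3 - <<'E'
from h import *
P,T=wpose(); im=cams.camera("wrist")
cv2.imwrite("pics/w9.png",im[:,:,::-1])
o=manip.get_obs(); print(o["clock"],o["position"],o["ee_rot"].round(4),o["ft_force"],o["torque"])
E
```

```text
10.5167 [0.50006776 0.0077675  0.07980211] [ 9.99e-01 -4.41e-02 -1.00e-04 -5.00e-04] [-4.77420113 -1.62813318 17.66635696] [-0.39939241  1.29173698 -0.01322212]
```

View pics/w9.png

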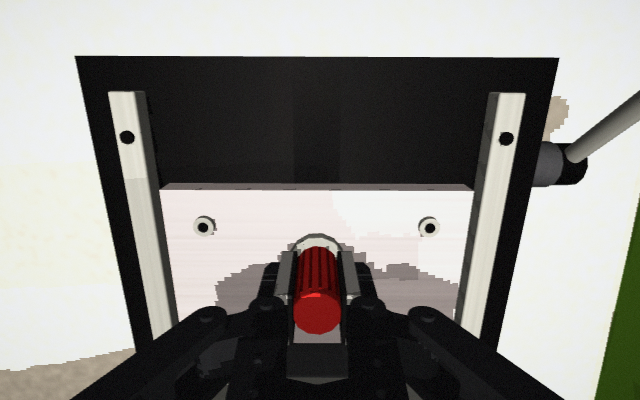

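Contact came at TCP z 0.0798, about the expected home height, but with a side force toward −x. I'll ease the pin 0.5 mm that way.

Emit:
move_arm --claw '[0.0,0.0,0.0]' --dp '[[-0.003,0,0],[0,0,0],[0,0,0]]' --turn '[[0,0,0],[0,0,0],[0,0,0]]'

```text
clock: 10.77
position: [0.5, 0.0078, 0.0798]
ee_rot: [0.999, -0.044, 0.001, -0.0]
ft_force: [-1.6, -1.1, 14.3]
grip_width: 0.207
```

```bash
python3 - <<'E'
from h import *
o=manip.get_obs(); print(o["clock"],o["position"],o["ee_rot"].round(4),o["ft_force"],o["torque"])
E
```

```text
10.7667 [0.49999997 0.00778517 0.07984075] [ 9.99e-01 -4.40e-02  5.00e-04 -4.00e-04] [-1.55098086 -1.11582486 14.27515354] [-0.46961214  0.52261988 -0.01732667]
```

Emit:
move_arm --claw '[0.0,0.0,0.0]' --dp '[[0,0,0.004],[0,0,0],[0,0,0]]' --turn '[[0,0,0],[0,0,0],[0,0,0]]'

```text
clock: 11.02
position: [0.5001, 0.0078, 0.0798]
ee_rot: [0.999, -0.044, 0.0, -0.001]
ft_force: [-7.7, -1.0, 24.7]
grip_width: 0.215
```

```bash
python3 - <<'E'
from h import *
P,T=wpose(); im=cams.camera("wrist"); s=cams.camera("scene")
cv2.imwrite("pics/w10.png",cv2.resize(im[200:350,250:390,::-1],None,fx=5,fy=4,interpolation=cv2.INTER_CUBIC))
cv2.imwrite("pics/s10.png",cv2.resize(s[130:250,235:385,::-1],None,fx=5,fy=5,interpolation=cv2.INTER_CUBIC))
o=manip.get_obs(); print(o["clock"],o["position"],o["ee_rot"].round(4),o["ft_force"],o["torque"])
E
```

```text
11.1167 [0.5000813  0.00781588 0.07974414] [ 9.99e-01 -4.41e-02  5.00e-04 -7.00e-04] [-8.45615431 -1.15935476 25.4649163 ] [-0.48489758  1.61036048  0.00473749]
```

View pics/w10.png

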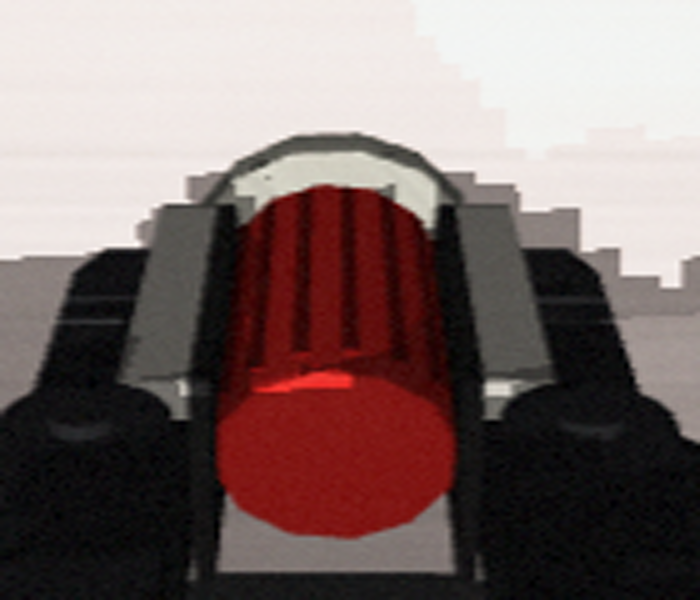

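View pics/s10.png

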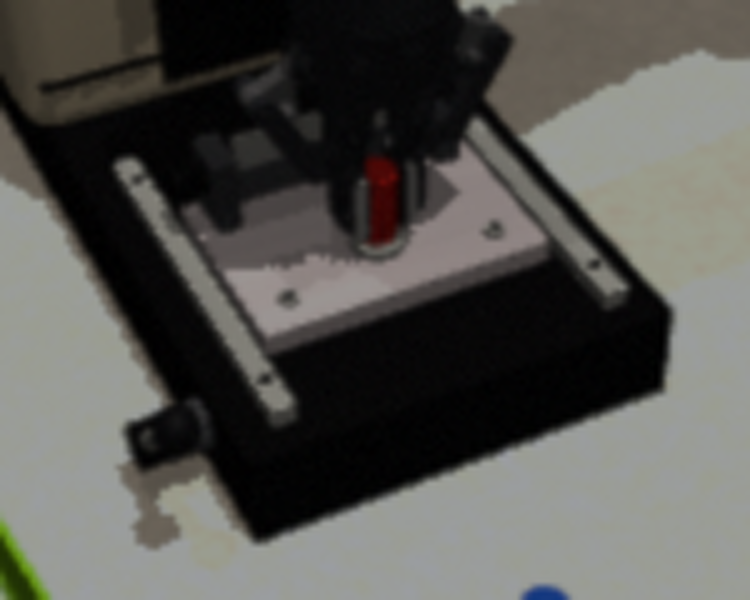

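Emit:
move_arm --claw '[0.0,0.0,0.45,0.45,0.45,0.45]' --dp '[[0,0,-0.005],[0,0,0],[0,0,0],[0,0,0],[0,0,0],[0,0,0]]' --turn '[[0,0,0],[0,0,0],[0,0,0],[0,0,0],[0,0,0],[0,0,0]]'

```text
clock: 11.62
position: [0.499, 0.008, 0.0786]
ee_rot: [0.999, -0.044, -0.0, -0.0]
ft_force: [0.2, -0.4, -0.4]
grip_width: 0.448
```

Emit:
move_arm --claw '[0.45,0.45,0.45,0.45,0.3,0.0,0.0]' --dp '[[0,0,-0.05],[0,0,-0.1],[0,0,-0.1],[0,0,-0.05],[0,0,0],[0,0,0],[0,0,0]]' --turn '[[0,0,0],[0,0,0],[0,0,0],[0,0,0],[0,0,0],[0,0,0],[0,0,0]]'

```text
clock: 12.2
position: [0.4988, 0.0079, 0.1381]
ee_rot: [0.999, -0.044, -0.001, 0.0]
ft_force: [0.8, -0.5, 0.7]
grip_width: 0.028
```

```bash
python3 - <<'E'
from h import *
P,T=wpose(); im=cams.camera("wrist"); s=cams.camera("scene")
np.save("w11.npy",P);cv2.imwrite("pics/w11.png",im[:,:,::-1])
cv2.imwrite("pics/s11.png",cv2.resize(s[130:250,235:385,::-1],None,fx=5,fy=5,interpolation=cv2.INTER_CUBIC))
o=manip.get_obs(); print(o["clock"],o["position"],o["ee_rot"].round(4),o["ft_force"],o["torque"],o["grip_width"])
E
```

```text
12.3 [0.49872352 0.00779324 0.1379567 ] [ 9.99e-01 -4.39e-02 -8.00e-04  2.00e-04] [ 0.86791575 -0.89878069  0.71366273] [ 0.03778868 -0.03248299  0.01069414] -0.0011961816481232226
```

View pics/w11.png

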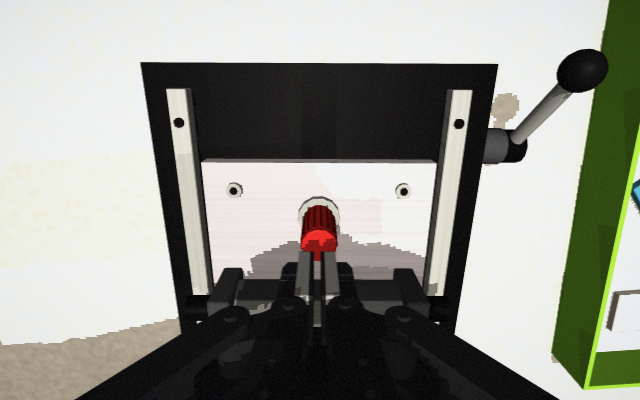

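View pics/s11.png

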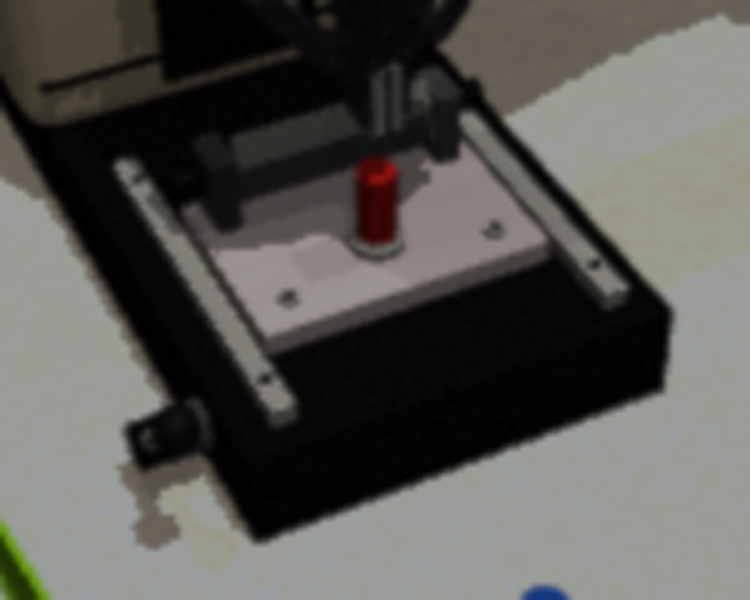

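Pin stands with its collar on the foot. I'll touch the head top with the shut fingers to check the height (0.112 if home) and give it a final press.

Emit:
move_arm --claw '[0.0,0.0,0.0,0.0,0.0,0.0,0.0]' --dp '[[0.003,0,0.05],[0,0,0.04],[0,0,0.02],[0,0,0.006],[0,0,0.006],[0,0,0.006],[0,0,0]]' --turn '[[0,0,0],[0,0,0],[0,0,0],[0,0,0],[0,0,0],[0,0,0],[0,0,0]]'

```text
clock: 12.88
position: [0.5, 0.0078, 0.1132]
ee_rot: [0.999, -0.044, 0.0, -0.0]
ft_force: [0.9, -0.6, 0.8]
grip_width: -0.001
```

Emit:
move_arm --claw '[0.0,0.0,0.0,0.0]' --dp '[[0,0,0.006],[0,0,0.006],[0,0,0.003],[0,0,0]]' --turn '[[0,0,0],[0,0,0],[0,0,0],[0,0,0]]'

```text
clock: 13.22
position: [0.5007, 0.0078, 0.112]
ee_rot: [0.999, -0.044, 0.001, -0.001]
ft_force: [-6.2, 0.0, 19.8]
grip_width: -0.0
```

```bash
python3 - <<'E'
from h import *
th=np.radians(-5.2);X=np.array([np.cos(th),np.sin(th),0]);Y=np.array([-X[1],X[0],0])
D=np.array([.4999,.0078,0])
for f,(u,v) in (("w11.npy",(583,70)),("w1.npy",(493,261))):
    P=np.load(f)
    o,d=ray("wrist",u,v,P); t=((D-o)@X+.139)/(d@X); q=o+t*d; print(f,q,"mic y,z",(q-D)@Y,q[2],"r",np.hypot((q-D)@Y-.04,q[2]-.03),"elev",np.degrees(np.arctan2(q[2]-.03,(q-D)@Y-.04)))
    for e in (55,50,46.4):
        k=D+.139*X+Y*(.04+.075*np.cos(np.radians(e)))+np.array([0,0,.03+.075*np.sin(np.radians(e))]); print(e,k.round(4),proj("wrist",k,P))
k=D+.139*X+Y*(.04+.075*np.cos(np.radians(10)))+np.array([0,0,.03+.075*np.sin(np.radians(10))]);print("down",k)
E
```

```text
w11.npy [0.64643001 0.08422891 0.08655864] mic y,z 0.08939475601177599 0.08655864138615713 r 0.07509142319140585 elev 48.86808381024642
55 [0.6459 0.0779 0.0914] [586.70588208  82.71035978]
50 [0.6463 0.083  0.0875] [583.66426195  72.33713085]
46.4 [0.6466 0.0865 0.0843] [581.04036735  65.48529453]
w1.npy [0.64653047 0.08533275 0.08511915] mic y,z 0.09050315226674359 0.08511915077688484 r 0.07475753588263094 elev 47.502398066222206
55 [0.6459 0.0779 0.0914] [486.20762701 268.0969185 ]
50 [0.6463 0.083  0.0875] [491.23034106 263.43616165]
46.4 [0.6466 0.0865 0.0843] [494.23307961 260.03542413]
down [0.64864741 0.10859405 0.04302361]
```

Emit:
move_arm --claw '[0.0,0.0,0.0,0.0,0.0,0.0,0.0,0.0]' --dp '[[0,0,-0.1],[0,0,-0.12],[0.115,-0.075,0],[0.115,-0.075,0],[0.115,-0.075,0],[0.115,-0.075,0],[0.115,-0.075,0],[0.115,-0.075,0]]' --turn '[[0,0,0],[0,0,0],[0,0,0],[0,0,0],[0,0,0],[0,0,0],[0,0,0],[0,0,0]]'

```text
clock: 13.88
position: [0.6464, 0.0863, 0.1541]
ee_rot: [0.999, -0.044, -0.0, -0.0]
ft_force: [1.0, -0.4, 0.4]
grip_width: 0.002
```

Emit:
move_arm --claw '[0.0,0.0,0.0,0.0]' --dp '[[0,0,0.08],[0,0,0.08],[0,0,0.04],[0,0,0]]' --turn '[[0,0,0],[0,0,0],[0,0,0],[0,0,0]]'

```text
clock: 14.22
position: [0.6441, 0.0852, 0.1122]
ee_rot: [0.999, -0.044, -0.002, 0.0]
ft_force: [-0.6, 0.6, 0.2]
grip_width: -0.001
```

```bash
python3 - <<'E'
from h import *
P,T=wpose(); im=cams.camera("wrist"); s=cams.camera("scene")
cv2.imwrite("pics/w12.png",im[:,:,::-1])
o=manip.get_obs(); print(o["clock"],o["position"],o["ee_rot"].round(4),o["ft_force"])
E
```

```text
14.3167 [0.64532445 0.08516826 0.11476795] [ 9.99e-01 -4.41e-02  1.00e-04 -1.00e-04] [-0.1968913   1.05138972 -0.01919392]
```

View pics/w12.png

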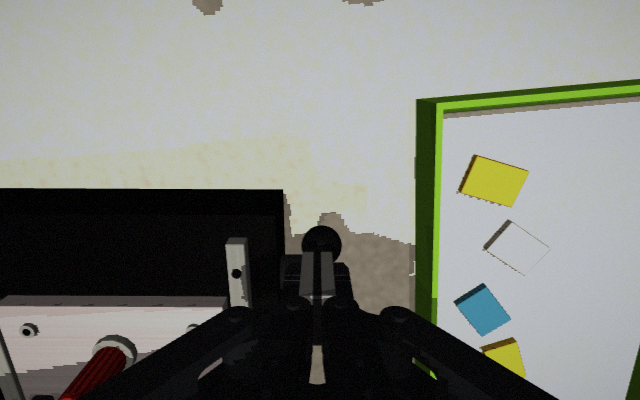

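Emit:
move_arm --claw '[0.0,0.0,0.0,0.0]' --dp '[[0.005,0,0.04],[0,0,0.03],[0,0,0.015],[0,0,0]]' --turn '[[0,0,0],[0,0,0],[0,0,0],[0,0,0]]'

```text
clock: 14.65
position: [0.6462, 0.0856, 0.097]
ee_rot: [0.999, -0.044, -0.0, -0.0]
ft_force: [0.8, 0.8, 1.1]
grip_width: 0.003
```

Emit:
move_arm --claw '[0.0,0.0,0.0,0.0]' --dp '[[0,-0.022,0.022],[0,-0.021,0.024],[0,-0.018,0.026],[0,-0.016,0.027]]' --turn '[[0,0,0],[0,0,0],[0,0,0],[0,0,0]]'

```text
clock: 14.98
position: [0.6483, 0.1032, 0.0784]
ee_rot: [0.999, -0.043, 0.001, -0.002]
ft_force: [-1.6, 6.4, 8.0]
grip_width: -0.004
```

Emit:
move_arm --claw '[0.0,0.0,0.0,0.0,0.0,0.0]' --dp '[[0,-0.012,0.028],[0,-0.01,0.029],[0,-0.008,0.03],[0,-0.005,0.03],[0,0,0.006],[0,0,0]]' --turn '[[0,0,0],[0,0,0],[0,0,0],[0,0,0],[0,0,0],[0,0,0]]'

```text
clock: 15.48
position: [0.6491, 0.1094, 0.054]
ee_rot: [0.999, -0.043, 0.001, -0.001]
ft_force: [-1.9, 5.4, 9.0]
grip_width: 0.004
```

```bash
python3 - <<'E'
from h import *
P,T=wpose(); im=cams.camera("wrist")
cv2.imwrite("pics/w13.png",im[:,:,::-1])
o=manip.get_obs(); print(o["clock"],o["position"],o["ee_rot"].round(4),o["ft_force"])
E
```

```text
15.5333 [0.64911402 0.10939553 0.05399807] [ 9.991e-01 -4.340e-02  9.000e-04 -1.200e-03] [-1.97211598  5.41365185  8.84630034]
```

View pics/w13.png

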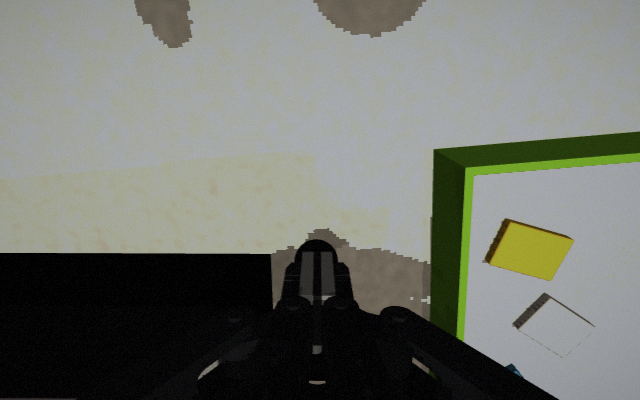

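Emit:
move_arm --claw '[0.0,0.0,0.0]' --dp '[[0,0,0.006],[0,0,0.004],[0,0,0]]' --turn '[[0,0,0],[0,0,0],[0,0,0]]'

```text
clock: 15.78
position: [0.6494, 0.1096, 0.0535]
ee_rot: [0.999, -0.043, 0.001, -0.002]
ft_force: [-5.2, 4.6, 20.8]
grip_width: -0.002
```

Hard stop (20 N, TCP at 0.0535). Lifting off and checking.

Emit:
move_arm --claw '[0.0,0.0,0.0,0.0,0.0,0.0,0.0]' --dp '[[0,0,-0.05],[0,0,-0.15],[0,0,-0.2],[0,0,-0.2],[0,-0.1,-0.1],[0,-0.1,0],[0,0,0]]' --turn '[[0,0,0],[0,0,0],[0,0,0],[0,0,0],[0,0,0],[0,0,0],[0,0,0]]'

```text
clock: 16.37
position: [0.6521, 0.1523, 0.192]
ee_rot: [0.999, -0.042, 0.001, -0.001]
ft_force: [0.1, 1.1, -1.0]
grip_width: -0.001
```

```bash
python3 - <<'E'
from h import *
s=cams.camera("scene");t=cams.camera("top");P,T=wpose();w=cams.camera("wrist")
cv2.imwrite("pics/s14.png",s[:,:,::-1]);cv2.imwrite("pics/t14.png",t[:,:,::-1]);cv2.imwrite("pics/w14.png",w[:,:,::-1])
cv2.imwrite("pics/s14z.png",cv2.resize(s[130:250,235:385,::-1],None,fx=5,fy=5,interpolation=cv2.INTER_CUBIC))
th=np.radians(-5.2);X=np.array([np.cos(th),np.sin(th),0]);Y=np.array([-X[1],X[0],0]);D=np.array([.4999,.0078,0])
for e in (48.5,20,15,10):
    k=D+.139*X+Y*(.04+.075*np.cos(np.radians(e)))+np.array([0,0,.03+.075*np.sin(np.radians(e))]); print(e,proj("wrist",k,P).round(1),proj("scene",k).round(1),proj("top",k).round(1))
o=manip.get_obs(); print(o["clock"],o["position"],o["ft_force"])
E
```

```text
48.5 [318.8 270.1] [270.4 215.7] [338.3 161.7]
20 [318.8 231.5] [275.3 231.9] [329.5 162.9]
15 [318.8 226.6] [275.9 234.4] [328.7 163.2]
10 [318.7 222.4] [276.4 236.9] [328.1 163.5]
16.5167 [0.65141714 0.14661952 0.19008752] [ 0.10650034 -0.16022089  0.24567628]
```

View pics/s14.png

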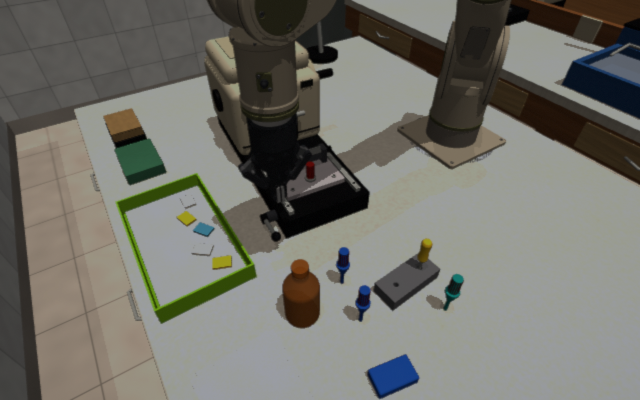

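View pics/w14.png

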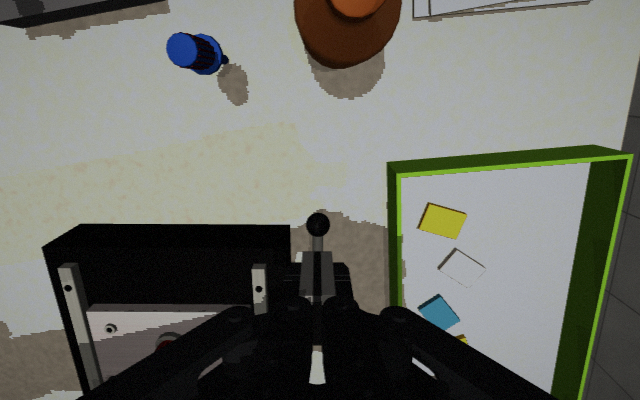

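View pics/s14z.png

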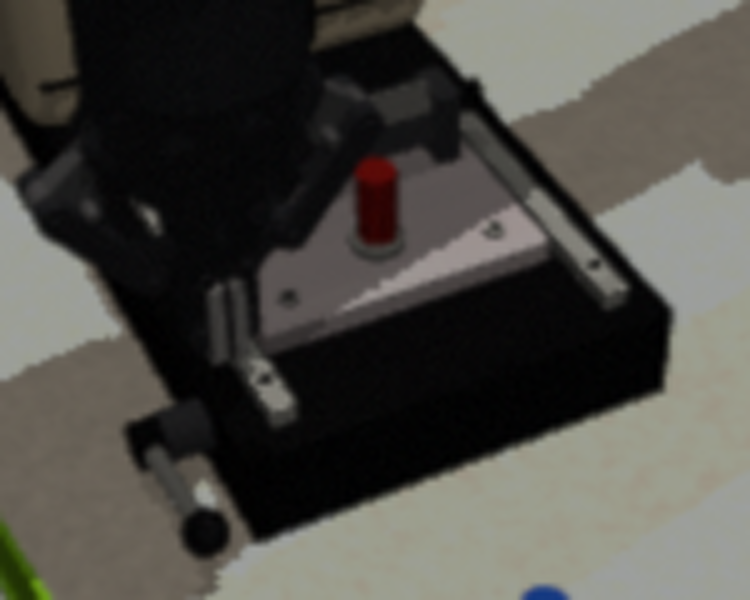

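View pics/t14.png

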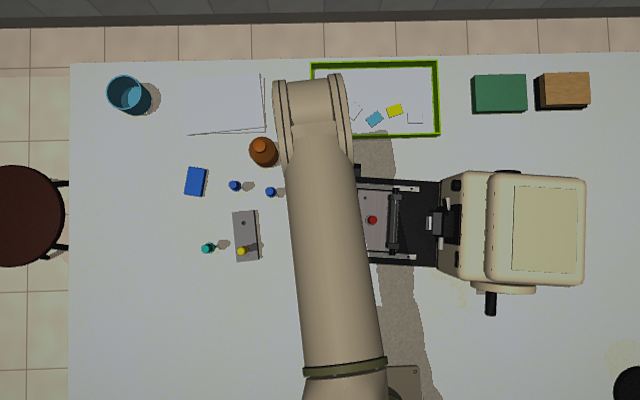

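The knob is at (318,223) in the wrist view, against (318.7,222.4) predicted for the stop. The pin stands upright with its collar on the foot, and nothing else has moved. Handing in.

```bash
python3 -c "
from workcell import manip
print(manip.hand_in())"
```

```text
the job is handed in; nothing more can be done
None
```

The red-headed pin is fully home through the foot, deck and clamp plate, the clamp lever is down at its stop, and the job was handed in at about 16.5 s of the 64 s allowed.

- **Pin insertion:** I located the plate hole through the foot with the wrist camera before inserting. The tip went straight in with no contact felt on the plate. I moved the pin and plate about 5.9 mm sideways to the deck axis, then drove it home.
- **Pin home check:** It stopped firmly against about 25 N. The shut fingers then pressed on the head at 20 N and read its top at 112.0 mm, which is the fully-home height.
- **Lever check:** I pressed the knob along its arc to a hard stop (about 21 N at 53.5 mm, where the stop should put the knob's top at about 54 mm). Afterwards the knob was within a pixel of where the stop position should put it in the wrist view.
- **Everything else:** In the final pictures the hex driver, bottle, blade box and look-alike pins stand where they were, and the gripper is clear of everything.
- **Not fully explained:** While seating, the pin showed up to about 8 N of sideways force. It eased when I shifted 0.6 mm and came back when I pressed harder. The two camera views put the deck hole up to about 2 mm apart in x, so I trusted the one that also showed the pin, and the heights agree with a fully seated pin.

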